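Rock granite strips on the surface plate and take out the bellied one

TASK

One of the four granite edging strips lying on the black surface plate was sawn with a belly on its underside, which can hardly be told by eye. Touch down slowly and press lightly near the end of one strip after another until you feel one rock (a few newtons will do; a push or a knock of 50 N chips the stone); hold it rocked for a moment to be sure, then pick that strip up and lay it gently across the two wooden bearers of the reject stand. Leave the three sound strips lying flat where they are on the plate, and disturb nothing else on the bench.

Things in the scene. Friction and masses are not known exactly. Their poses are not given: they have to be found in the camera images.
- plate: Black granite surface plate, fixed, 250 mm (x) by 400 mm (y), 60 mm thick on 10 mm feet: its top face is 70 mm above the bench. Origin: bottom centre. Four grey granite strips, alike to the eye, lie on it side by side 105 mm apart, their lengths along its x, each 200 mm long, 50 mm wide, 14 mm thick, 0.32 to 0.46 kg.
- spot_1 (a point): Fixed point on the plate's top face where the first strip (leftmost, +y) starts; axes as the plate's. The underside centre of the strip lies within 8 mm of it along x and 3 mm along y, its length along x to 0.03 rad. The point does not follow the strip.
- spot_2 (a point): The same for the second strip from the left. The bellied strip (any one of the four) rests level on the middle 56 mm of its length with both ends 4 mm off the plate: 2 to 4 N down within 20 mm of an end tips it by 0.055 rad, that end sinks 3 to 4 mm till it meets the plate; let go, it rocks back level.
- spot_3 (a point): The same for the third strip. The three sound strips are flat underneath and give less than 1 mm when pressed at an end. Stone and plate are rigid, and the stone chips if pressed hard or knocked: a fingertip coming down at 15 mm/s knocks with up to about 30 N, at 30 mm/s with 50 N or more.
- spot_4 (a point): The same for the fourth strip (rightmost, -y).
- stand_top (a point): Middle of the reject stand at the height of its bearers' tops, 60 mm above the bench. Fixed, left or right of the plate: a plywood base 220 mm (x) by 140 mm (y), 12 mm thick, and two softwood bearers 34 mm wide, 140 mm long along y, centred 60 mm either side of this point along x. A strip laid across both lies along x; bring it down at 30 mm/s or slower.

How it is judged (in metres and radians):
On the way, in this order (a step that is already met when the one before it is completed fails the run):
1. the bellied strip is held rocked on the plate by a light push, not gripped (angle between strip_b's own z axis and vertical above 0.03 rad and contact force between strip_b and plate above 1 N and contact force between the fingers and strip_b between 0.5 and 40 N and z of strip_b_c0 in the frame of plate below 0.088 m), for 0.2 s.
2. the bellied strip is lifted clear of the plate (contact force between strip_b and plate below 0.01 N and z of strip_b_c0 in the frame of plate above 0.096 m), for 0.1 s.
At the end, for the whole second after the job is handed in: The bellied strip rests still across both bearers of the reject stand, its middle within 30 mm of the stand's middle lengthwise and 45 mm sideways, square to the bearers within 0.25 rad; the flat strips lie flat on the plate within 25 mm of their starts; the robot touches nothing (x of strip_b_c0 in the frame of stand_top between -0.03 and 0.03 m and y of strip_b_c0 in the frame of stand_top between -0.045 and 0.045 m and z of strip_b_c0 in the frame of stand_top between 0.002 and 0.015 m and angle between strip_b's own z axis and vertical below 0.04 rad and angle between the x axis of strip_b and the x axis of stand_top, either way round below 0.25 rad and contact force between strip_b and stand above 1 N and linear speed of strip_b below 0.02 m/s and distance of each of strip_a_c0, strip_c_c0, strip_d_c0 from where it was at the start of the episode below 0.025 m and angle between each of strip_a, strip_c, strip_d's own z axis and vertical below 0.02 rad and contact force between each of strip_a, strip_c, strip_d and plate above 0.5 N).
It fails at once if a strip is pressed onto the plate with a push or knock of more than 50 N near its end ((contact force between strip_a and plate above 50 N and horizontal distance between the grasp point and strip_a_c0 above 0.045 m) or (contact force between strip_b and plate above 50 N and horizontal distance between the grasp point and strip_b_c0 above 0.045 m) or (contact force between strip_c and plate above 50 N and horizontal distance between the grasp point and strip_c_c0 above 0.045 m) or (contact force between strip_d and plate above 50 N and horizontal distance between the grasp point and strip_d_c0 above 0.045 m)).
It fails at once if a sound strip is pushed more than 30 mm from its place or picked up (distance of any of strip_a_c0, strip_c_c0, strip_d_c0 from where it was at the start of the episode above 0.03 m).
It fails at once if the bellied strip is let fall (loose at over 0.4 m/s) or banged onto the reject stand (over 80 N) ((contact force between the fingers and strip_b below 0.1 N and linear speed of strip_b above 0.4 m/s) or contact force between strip_b and stand above 80 N).
It fails at once if the polisher, the pads or the rubbing block are moved more than 20 mm (distance of any of polisher, pad_a, pad_b, rubbing_block from where it was at the start of the episode above 0.02 m).
It also fails if it takes over 64 s, if anything falls off the work surface, if the arm or the gripper's body presses on something with over 40 N, if the wrist force passes 120 N, or if a joint passes its speed limit or range.

ROBOT

A 6-joint arm with a two-finger parallel gripper is mounted at the origin on the work surface. World frame = base frame: x ahead of the robot, y to its left, z up, the work surface at z = 0. Lengths are in mm, angles in rad, forces in N, time in s.
With the tool pointing down it reaches from about 425 to 950 mm from the base axis. Payload 3.5 kg.
Tool frame: the origin (TCP) lies on the centre line of the jaws, within the pads' length; the fingertips stand 8 mm ahead of it and the grasp point (between the pads) lies 11 mm behind it; x points along the fingers, y is the direction in which the jaws open and shut, and the axes are right-handed (so a half turn about x gives the same grasp; the last joint's range is limited). The gripper opens to 85 mm and grips with 20 to 120 N. Pads are 22 mm wide; open, the fingers measure 114 mm over their backs; the gripper's body (76 mm by 85 mm) begins 54 mm behind the grasp point. The pads swing forward as they close: fully open they stand 13 mm farther back than shut.
Start: joints at [-1.348, 0.286, 1.577, -0, 1.279, -0.15], TCP at [245.874, -628.611, 239.325] pointing down, gripper open.
Joint ranges: [-2.77, 2.77], [-0.9, 2.22], [0.21, 2.48], [-1.53, 4.67], [0.24, 2.81], [-2.84, 2.84]. Speed limits (rad/s): [2.79, 2.79, 3.14, 3.14, 3.14, 3.14].

INTERFACE

Orientations are given as [roll, pitch, yaw] about the fixed x, y, z axes, in that order (R = Rz(yaw) Ry(pitch) Rx(roll)).
In Python, from station import arm gives the robot as it stands. The module is installed in compiled form; this text tells all that it offers.
- The arm moves only by the shell command python3 -m inch 'ROWS' [FORCE]. ROWS is a JSON object of lists of equal length, an entry for each row: "travel": the shift along the tool's x, y, z in m, a list of three; "twist": the turn about the tool's x in degrees; "claw": the finger opening in m, from 0 to 0.0854. In form: {"travel": [[dx, dy, dz], ...], "twist": [twist, ...], "claw": [claw, ...]}. A call has 1 to 10 rows; each row shifts and turns the commanded pose from where the row before left it, along the tool's axes as they then stand; what a row does not reach is not made up. A row lasts 1/10 s, in which the tool goes at most 50 mm and 8.59 degrees, less where a joint would pass 70% of its speed; a pose out of reach is approached as far as the arm can. A call with a gripper value outside its range is refused whole. The fingers move at their own pace and stop on an object; FORCE is the grip in N (left out, the last holds). Time passes only in rows, so rows that do not move let the fingers close. It gives the time, the measured TCP pose, the force and the opening at its end, in the units of the state.
- arm.state(): the state, without advancing time (a new reading comes with each control period).
- arm.grab_frame(name): name is "scene" or "top" or "wrist"; returns a dict with "pixels" (480x640x3 uint8, red, green, blue), "intrinsics" (3x3 intrinsics, pixels), "origin" and "orientation" of the camera in the world. Camera axes: x right, y up, looking along -z (the intrinsics and any distortion apply to the point x, -y, -z); pixel columns grow to the right and rows downward; lengths in mm; the calibration is good to about 2 mm. A picture is of the moment at which its call begins. There is no depth.
- arm.sign_off(): hands the job in, once; it reports no verdict.
The state is a dict: "t": time; "joints": joint angles; "dq": joint speeds; "effort": joint torques, N m; "eef_pos": TCP position; "ee_rot": TCP orientation; "wrist_force": force on the tool from outside, world axes, zero at the start; "ft_torque": the same for the moment, N m; "finger_gap": finger opening in mm.
Only numpy, scipy, OpenCV 4.12 (cv2) and the standard library are available. Lean on these libraries where they do the work, as an engineer would, in place of code of your own. Each camera call takes 0.05 s, during which the arm holds its last target.

## Working session

There is one attempt and no reset: what is moved stays moved. The work goes in short steps, Python scripts to look and compute and a shell command to move; the robot and the scene stay as the last step left them, time stands still between calls to the robot, and variables do not carry over. Pictures are saved under pics/ and viewed, and the job is handed in when it is done.

```bash
ls; mkdir -p pics; cat > h.py <<'E'
import numpy as np, cv2
from station import arm
def snap(n,f):
    d=arm.grab_frame(n); cv2.imwrite('pics/'+f+'.png',cv2.cvtColor(d['pixels'],cv2.COLOR_RGB2BGR))
    np.savez('pics/'+f+'.npz',**{k:np.array(v) for k,v in d.items()}); return d
E
python3 - <<'E'
from h import *
for n in ['scene','top','wrist']:
    d=snap(n,n+'0'); print(n,d['intrinsics'],d['origin'],d['orientation'],[k for k in d])
print(arm.state())
E
```

```text
pics
scene [[467.48400118   0.         329.75149944]
 [  0.         467.48400118 235.57014577]
 [  0.           0.           1.        ]] [1250.50085338 -414.76291909  620.78266656] [ 0.98851547 -0.01440515  1.02898828] ['pixels', 'intrinsics', 'origin', 'orientation']
top [[615.74275775   0.         307.61877285]
 [  0.         615.74275775 231.27319103]
 [  0.           0.           1.        ]] [ 486.12613934    2.56157982 1279.21432042] [ 0.03916771  0.01265838 -1.54899183] ['pixels', 'intrinsics', 'origin', 'orientation']
wrist [[363.08168649   0.         317.86601809]
 [  0.         363.08168649 241.92178596]
 [  0.           0.           1.        ]] [ 308.7089818  -603.10788902  371.43622051] [-0.27243917  0.00193201 -1.19883894] ['pixels', 'intrinsics', 'origin', 'orientation']
{'t': 0.15, 'joints': array([-1.34798657e+00,  2.87014210e-01,  1.57787337e+00, -1.09687176e-06,
        1.27859700e+00, -1.49985452e-01]), 'dq': array([ 0.00052765, -0.00317739, -0.00478707, -0.00179902, -0.0006027 ,
       -0.00012335]), 'effort': array([ 3.52352972e-04, -4.06605864e+01, -2.93141520e+01, -1.81572077e-04,
        3.94624891e-03, -1.29303049e-05]), 'eef_pos': array([ 245.77123513, -628.11980152,  238.21253681]), 'ee_rot': array([-1.7202269 ,  1.5689044 ,  1.79416127]), 'wrist_force': array([-0.40755262, -0.66668838, -0.36237595]), 'ft_torque': array([0.01422632, 0.00212588, 0.00490698]), 'finger_gap': 85.08401207608094}
```

View pics/top0.png

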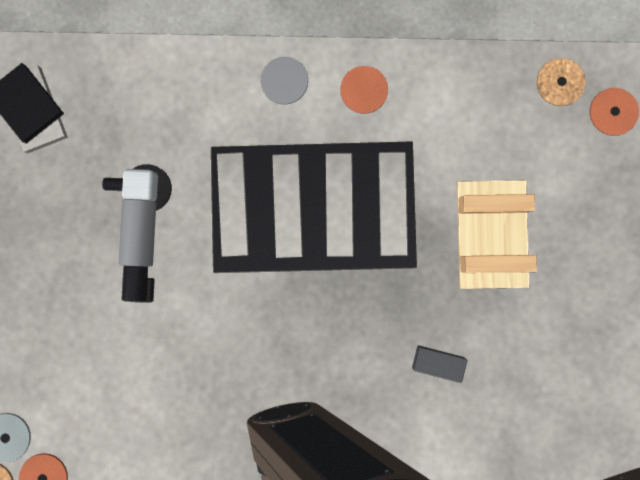

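View pics/scene0.png

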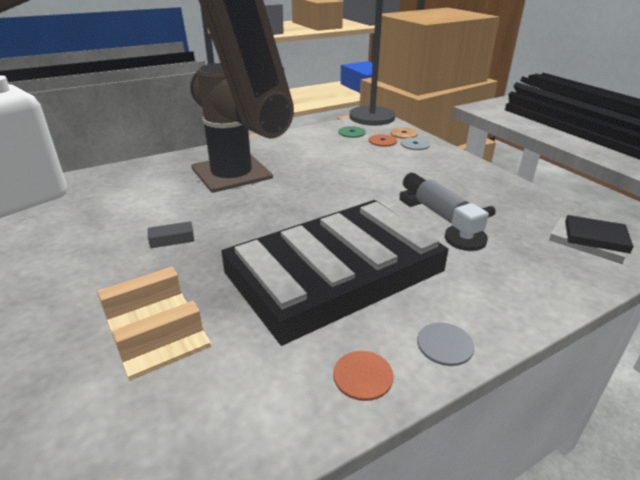

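View pics/wrist0.png

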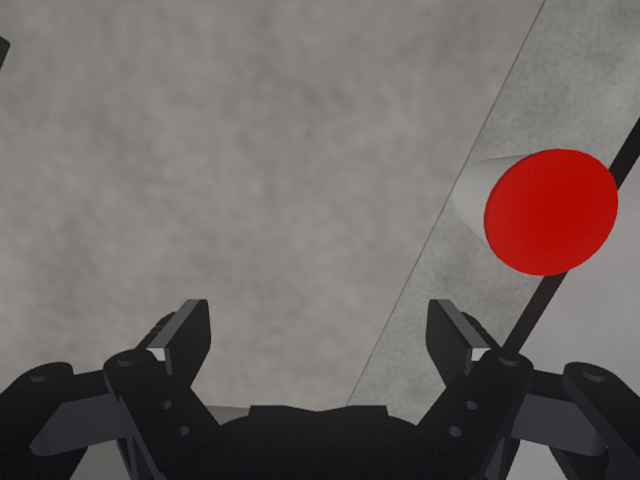

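The top view shows the plate with corners near (211,147), (412,142), (416,267) and (213,272). The four strips are at columns of about 232, 287, 339 and 393. The stand is to the right, around (495,235), and the rubbing block is at (440,364). I'll measure them in both views.

```bash
cat >> h.py <<'E'
from scipy.spatial.transform import Rotation as Ro
def load(f): return dict(np.load('pics/'+f+'.npz'))
def ray(d,uv):
    uv=np.asarray(uv,float); K=d['intrinsics']
    v=np.array([(uv[0]-K[0,2])/K[0,0],-(uv[1]-K[1,2])/K[1,1],-1])
    v=Ro.from_euler('xyz',d['orientation']).as_matrix()@v
    return d['origin'],v/np.linalg.norm(v)
def onz(d,uv,z):
    o,v=ray(d,uv); return o+v*(z-o[2])/v[2]
def tri(d1,p1,d2,p2):
    o1,a=ray(d1,p1);o2,b=ray(d2,p2)
    s=np.linalg.lstsq(np.c_[a,-b],o2-o1,rcond=None)[0]
    x,y=o1+a*s[0],o2+b*s[1]; return (x+y)/2,np.linalg.norm(x-y)
def proj(d,P):
    R=Ro.from_euler('xyz',d['orientation']).as_matrix(); c=R.T@(np.asarray(P)-d['origin']); K=d['intrinsics']
    return np.array([K[0,0]*c[0]/-c[2]+K[0,2],K[1,1]*-c[1]/-c[2]+K[1,2]])
def strips(d,poly,lo=110,amin=300,er=3):
    m=np.zeros((480,640),np.uint8); cv2.fillPoly(m,[np.array(poly,np.int32)],255)
    g=cv2.cvtColor(d['pixels'],cv2.COLOR_RGB2GRAY)
    b=((g>lo)&(cv2.erode(m,np.ones((er,er)))>0)).astype(np.uint8)
    cs=[c for c in cv2.findContours(b,0,cv2.CHAIN_APPROX_NONE)[0] if cv2.contourArea(c)>amin]
    return cs
E
python3 - <<'E'
from h import *
t=load('top0'); s=load('scene0')
ct=strips(t,[(213,149),(411,144),(414,266),(214,270)])
cs=strips(s,[(224,250),(378,203),(446,248),(440,262),(284,325),(226,266)],125)
def tops(c): return cv2.minAreaRect(c)
ct.sort(key=lambda c:c[:,0,0].mean()); cs.sort(key=lambda c:-c[:,0,0].mean())
print(len(ct),len(cs))
for c in ct:
    r=cv2.minAreaRect(c); print('top',np.round(r[0],1),np.round(r[1],1),r[2], 'P@84',onz(t,r[0],84).round(1))
    bx=np.array([onz(t,p,84) for p in cv2.boxPoints(r)])
    print('  sides',np.linalg.norm(bx[1]-bx[0]).round(1),np.linalg.norm(bx[2]-bx[1]).round(1), bx[:,:2].round(0).tolist())
for c in cs:
    a=cv2.approxPolyDP(c,4,True)[:,0]; print('scene',a.tolist())
im=s['pixels'][190:350,210:460,::-1]; cv2.imwrite('pics/sc_crop.png',cv2.resize(im,None,fx=3,fy=3,interpolation=2))
im=s['pixels'][255:385,85:225,::-1]; cv2.imwrite('pics/sd_crop.png',cv2.resize(im,None,fx=4,fy=4,interpolation=2))
im=t['pixels'][170:300,440:550,::-1]; cv2.imwrite('pics/td_crop.png',cv2.resize(im,None,fx=4,fy=4,interpolation=2))
E
```

```text
4 4
top [231.8 204.3] [102.7  26.3] 87.33700561523438 P@84 [582.  167.6  84. ]
  sides 51.4 200.8 [[681.0, 201.0], [684.0, 149.0], [484.0, 135.0], [480.0, 186.0]]
top [286.7 205.5] [102.7  26.2] 88.02507019042969 P@84 [581.9  60.5  84. ]
  sides 51.1 200.3 [[681.0, 92.0], [684.0, 41.0], [484.0, 29.0], [481.0, 80.0]]
top [339. 205.] [102.  26.] 90.0 P@84 [585.  -41.2  84. ]
  sides 50.7 198.8 [[684.0, -14.0], [685.0, -65.0], [487.0, -68.0], [485.0, -18.0]]
top [392.5 204. ] [102.6  26.8] 88.69805145263672 P@84 [ 589.2 -145.    84. ]
  sides 52.2 199.7 [[688.0, -115.0], [690.0, -167.0], [491.0, -175.0], [489.0, -123.0]]
scene [[362, 209], [420, 247], [435, 242], [379, 205]]
scene [[322, 221], [376, 263], [396, 256], [342, 215]]
scene [[282, 234], [331, 281], [353, 273], [303, 227]]
scene [[235, 248], [280, 302], [305, 293], [258, 241]]
```

View pics/sc_crop.png

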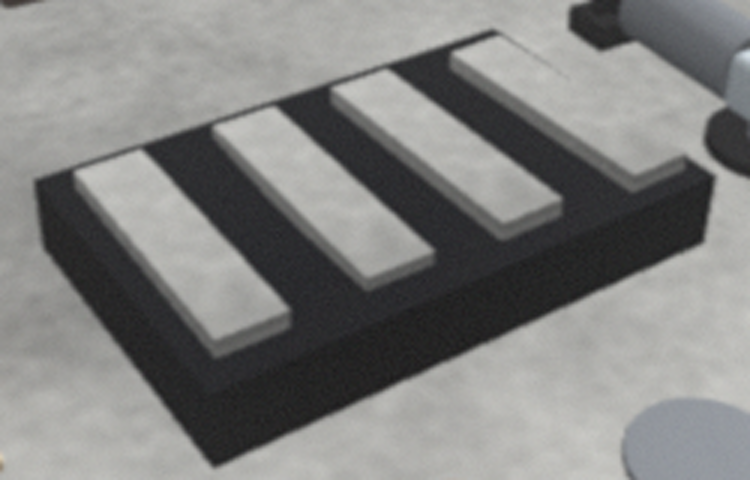

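View pics/sd_crop.png

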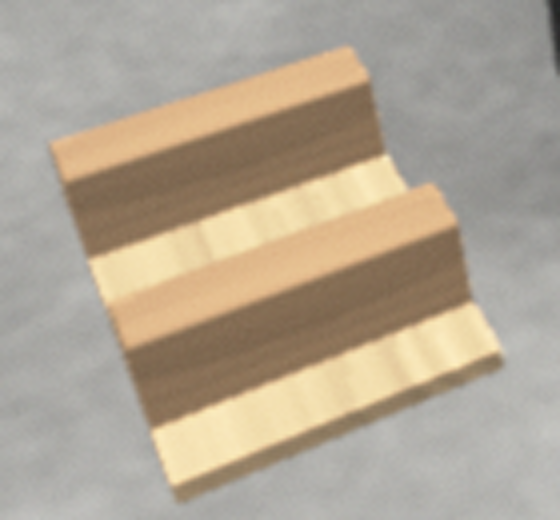

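View pics/td_crop.png

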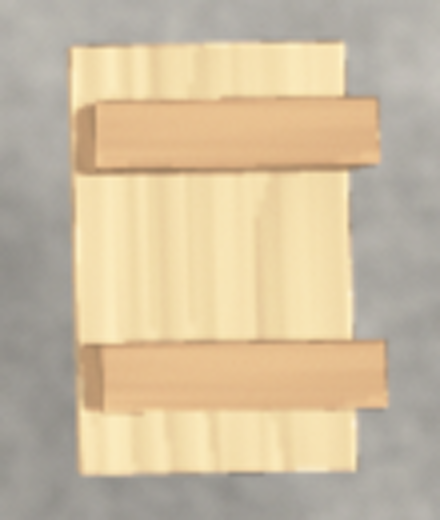

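```bash
python3 - <<'E'
from h import *
t=load('top0'); s=load('scene0')
S=lambda p:np.array(p)/4+[85,255]-.4
T=lambda p:np.array(p)/4+[440,170]-.4
B=[[(97,101),(458,226)],[(93,168),(437,185)],[(380,98),(125,350)],[(380,165),(107,302)],
[(102,342),(370,78)],[(105,410),(350,48)],[(387,340),(65,182)],[(387,408),(50,145)]]
P=[]
for a,b in B:
    p,e=tri(t,T(a),s,S(b)); P.append(p); print('bearer',p.round(1),e.round(1))
P=np.array(P);print('stand mean',P.mean(0).round(1),'yaw',np.arctan2(*(P[:4]-P[4:]).mean(0)[[1,0]]))
C={4:[(75,173),(143,150),(290,318),(215,345)],3:[(213,128),(275,106),(434,256),(369,280)],2:[(332,88),(389,69),(560,206),(503,228)]}
ct=strips(t,[(213,149),(411,144),(414,266),(214,270)]); ct.sort(key=lambda c:c[:,0,0].mean())
for k,v in C.items():
    bx=cv2.boxPoints(cv2.minAreaRect(ct[k-1])); c=bx.mean(0)
    # order: near(-x, bottom)-right(-y), near-left, far-left, far-right
    def pick(sx,sy): return [b for b in bx if (b[0]-c[0])*sx>0 and (b[1]-c[1])*sy>0][0]
    o=[pick(1,1),pick(-1,1),pick(-1,-1),pick(1,-1)]
    R=[tri(t,a,s,np.array(b)/3+[210,190]-.4) for a,b in zip(o,v)]
    print(k,[ (r[0].round(1).tolist(),r[1].round(1)) for r in R],np.mean([r[0] for r in R],0).round(1))
E
```

```text
bearer [ 612.8 -289.1   56.7] 0.8
bearer [ 579.5 -288.1   54.7] 0.5
bearer [ 617.1 -428.2   57.2] 1.7
bearer [ 583.9 -429.2   56. ] 1.0
bearer [ 493.1 -292.9   59. ] 0.1
bearer [ 459.9 -294.7   56. ] 1.5
bearer [ 497.4 -432.2   57.6] 2.0
bearer [ 463.8 -433.6   55.2] 1.4
stand mean [ 538.5 -361.    56.6] yaw 0.03909279259097344
4 [([491.4, -174.2, 79.9], np.float64(2.5)), ([488.8, -122.9, 79.9], np.float64(1.1)), ([689.6, -116.2, 74.8], np.float64(0.7)), ([691.7, -167.4, 78.2], np.float64(1.3))] [ 590.3 -145.2   78.2]
3 [([486.7, -68.3, 79.2], np.float64(0.8)), ([485.5, -17.8, 81.3], np.float64(0.6)), ([685.7, -13.2, 78.2], np.float64(1.8)), ([687.0, -62.9, 80.1], np.float64(4.3))] [586.2 -40.5  79.7]
2 [([484.0, 30.2, 81.2], np.float64(1.6)), ([481.3, 81.2, 81.2], np.float64(2.1)), ([681.6, 91.7, 76.1], np.float64(1.8)), ([684.7, 41.3, 78.9], np.float64(0.7))] [582.9  61.1  79.3]
```

```bash
cat >> h.py <<'E'
def go(target,yaw=None):
    s=arm.state(); R=Ro.from_euler('xyz',s['ee_rot']).as_matrix()
    d=np.array(target)-s['eef_pos']
    print('pos',s['eef_pos'].round(2),'t',round(s['t'],2),'F',s['wrist_force'].round(2),'gap',round(float(s['finger_gap']),1))
    print('axes x',R[:,0].round(4),'y',R[:,1].round(4),'z',R[:,2].round(4))
    ang=np.degrees(np.arctan2(R[1,1],R[0,1])); print('yangle',ang.round(2))
    print('d world',d.round(2),'d tool now',(R.T@d).round(2))
    if yaw is not None:
        # want tool y at angle 90+yaw deg (mod 180); twist about tool x (down): positive reduces angle
        e=(90+np.degrees(yaw)-ang+90)%180-90; tw=-e
        R2=R@Ro.from_euler('x',tw,degrees=True).as_matrix()
        print('twist',tw.round(2),'d tool after',(R2.T@d).round(2),'q6',s['joints'][5])
E
python3 - <<'E'
from h import *
go([503,-148,130],0.037)
E
```

```text
pos [ 245.77 -628.12  238.21] t 0.15 F [-0.41 -0.67 -0.36] gap 85.1
axes x [-4.0e-04  1.8e-03 -1.0e+00] y [ 0.3642 -0.9313 -0.0019] z [-9.313e-01 -3.642e-01 -3.000e-04]
yangle -68.64
d world [ 257.23  480.12 -108.21] d tool now [ 108.99 -353.25 -414.4 ]
twist 19.24 d tool after [ 108.99 -470.07 -274.85] q6 -0.14998545161427707
```

```bash
python3 -m inch '{"travel":[[0,0,0],[0,0,0],[0,0,0],[0,-0.039,-0.023],[0,-0.039,-0.023],[0,-0.039,-0.023],[0,-0.039,-0.023],[0,-0.039,-0.023],[0,-0.039,-0.023],[0,-0.039,-0.023]],"twist":[6.4,6.4,6.4,0,0,0,0,0,0,0],"claw":[0,0,0,0,0,0,0,0,0,0]}' 40
python3 - <<'E'
from h import *
go([503,-148,130],0.037)
E
```

```text
t: 1.15
eef_pos: [396.9, -347.9, 239.1]
ee_rot: [-1.469, 1.571, 1.71]
wrist_force: [0.1, 0.1, 0.4]
finger_gap: -0.2
pos [ 396.9  -347.89  239.09] t 1.15 F [0.07 0.12 0.36] gap -0.2
axes x [-0.e+00  2.e-04 -1.e+00] y [ 3.730e-02 -9.993e-01 -2.000e-04] z [-0.9993 -0.0373  0.    ]
yangle -87.86
d world [ 106.1   199.89 -109.09] d tool now [ 109.13 -195.76 -113.49]
twist 0.02 d tool after [ 109.13 -195.8  -113.43] q6 0.6213162851553075
```

```bash
python3 -m inch '{"travel":[[0,-0.039,-0.0227],[0,-0.039,-0.0227],[0,-0.039,-0.0227],[0,-0.039,-0.0227],[0,-0.0398,-0.0227],[0.03,0,0],[0.04,0,0],[0.03,0,0],[0.014,0,0],[0,0,0]],"twist":[0,0,0,0,0,0,0,0,0,0],"claw":[0,0,0,0,0,0,0,0,0,0]}'
python3 - <<'E'
from h import *
go([503,-148,98],0.037)
snap('wrist','w1')
E
```

```text
t: 2.15
eef_pos: [501.0, -149.1, 122.9]
ee_rot: [-0.518, 1.565, 2.661]
wrist_force: [0.1, 0.7, 0.2]
finger_gap: -0.5
pos [ 500.96 -149.05  122.92] t 2.15 F [0.05 0.73 0.16] gap -0.5
axes x [-0.0047  0.0024 -1.    ] y [ 0.0376 -0.9993 -0.0026] z [-0.9993 -0.0376  0.0046]
yangle -87.84
d world [  2.04   1.05 -24.92] d tool now [24.91 -0.91 -2.19]
twist 0.04 d tool after [24.91 -0.91 -2.19] q6 1.0497330124967175
```

View pics/w1.png

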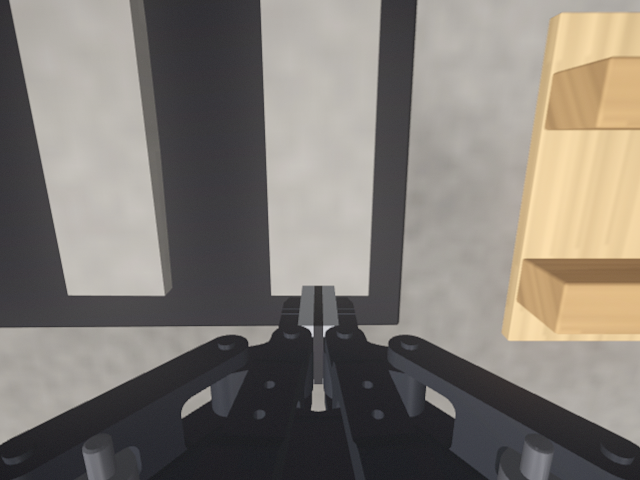

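The wrist view shows strip 4's near end at row 296, columns 271 to 368. The fingertips are centred over it at column 319. I'll check the end position by ray and approach slowly.

```bash
python3 - <<'E'
from h import *
w=load('w1')
for uv in [(271,296),(368,296),(67,296),(165,296)]: print(onz(w,uv,84).round(1))
E
python3 -m inch '{"travel":[[0.008,-0.001,-0.002],[0.007,0,0],[0.004,0,0],[0.001,0,0],[0,0,0]],"twist":[0,0,0,0,0],"claw":[0,0,0,0,0]}'

```

```text
[ 490.4 -124.8   84. ]
[ 492.3 -174.6   84. ]
[486.4 -19.7  84. ]
[488.3 -70.2  84. ]
t: 2.7
eef_pos: [504.5, -148.8, 105.3]
ee_rot: [-1.493, 1.571, 1.686]
wrist_force: [0.4, -1.4, -1.0]
finger_gap: 0.0
```

```bash
python3 -m inch '{"travel":[[0.001,0,0],[0.001,0,0],[0.001,0,0],[0.001,0,0],[0.001,0,0],[0.001,0,0],[0.001,0,0],[0.001,0,0],[0.0005,0,0],[0,0,0]],"twist":[0,0,0,0,0,0,0,0,0,0],"claw":[0,0,0,0,0,0,0,0,0,0]}'
python3 -m inch '{"travel":[[0.0005,0,0],[0.0005,0,0],[0.0005,0,0],[0,0,0]],"twist":[0,0,0,0],"claw":[0,0,0,0]}'

```

```text
t: 3.7
eef_pos: [504.4, -148.7, 96.7]
ee_rot: [-0.49, 1.571, 2.689]
wrist_force: [-0.5, -0.6, -0.2]
finger_gap: -0.0
t: 4.1
eef_pos: [504.4, -148.7, 95.2]
ee_rot: [-0.596, 1.571, 2.583]
wrist_force: [0.5, 0.3, -1.3]
finger_gap: 0.1
```

```bash
python3 -m inch '{"travel":[[0.0005,0,0],[0.0005,0,0],[0.0005,0,0],[0,0,0]],"twist":[0,0,0,0],"claw":[0,0,0,0]}'
python3 -m inch '{"travel":[[0.0005,0,0],[0.0005,0,0],[0.0005,0,0],[0,0,0]],"twist":[0,0,0,0],"claw":[0,0,0,0]}'

```

```text
t: 4.5
eef_pos: [504.4, -148.7, 93.7]
ee_rot: [-0.46, 1.571, 2.719]
wrist_force: [-0.3, -0.0, -0.0]
finger_gap: 0.1
t: 4.9
eef_pos: [504.4, -148.7, 92.2]
ee_rot: [-0.648, 1.571, 2.532]
wrist_force: [-1.0, 0.6, -0.0]
finger_gap: 0.0
```

```bash
for i in 1 ; do python3 -m inch '{"travel":[[0.0005,0,0],[0,0,0]],"twist":[0,0],"claw":[0,0]}'; done
python3 -m inch '{"travel":[[0.0005,0,0],[0,0,0]],"twist":[0,0],"claw":[0,0]}'
```

```text
t: 5.1
eef_pos: [504.5, -148.7, 92.1]
ee_rot: [-0.218, 1.571, 2.961]
wrist_force: [-1.1, 0.7, 1.8]
finger_gap: -0.0
t: 5.3
eef_pos: [504.5, -148.8, 92.1]
ee_rot: [-0.29, 1.57, 2.89]
wrist_force: [-2.4, 0.7, 5.4]
finger_gap: -0.1
```

```bash
python3 -m inch '{"travel":[[0.0005,0,0],[0,0,0]],"twist":[0,0],"claw":[0,0]}'; python3 -m inch '{"travel":[[0.0005,0,0],[0,0,0]],"twist":[0,0],"claw":[0,0]}'
```

```text
t: 5.5
eef_pos: [504.6, -148.8, 92.1]
ee_rot: [-0.244, 1.57, 2.936]
wrist_force: [-2.5, 1.8, 8.3]
finger_gap: 0.2
t: 5.7
eef_pos: [504.6, -148.8, 92.1]
ee_rot: [-0.207, 1.57, 2.973]
wrist_force: [-4.8, 2.4, 10.4]
finger_gap: 0.1
```

Strip 4 is sound: it held rigid at z 92.1 under 10 N. Next is strip 3.

```bash
python3 -m inch '{"travel":[[-0.007,0,0],[-0.012,-0.01,0],[0,-0.032,0],[0,-0.032,0.0006],[0,-0.025,0],[0,-0.0053,0],[0.006,0,0],[0.003,0,0],[0.001,0,0],[0,0,0]],"twist":[0,0,0,0,0,0,0,0,0,0],"claw":[0,0,0,0,0,0,0,0,0,0]}'

```

```text
t: 6.7
eef_pos: [499.8, -45.3, 98.9]
ee_rot: [-0.242, 1.57, 2.936]
wrist_force: [-0.4, 0.2, -0.9]
finger_gap: -0.3
```

```bash
python3 -m inch '{"travel":[[0.001,0,0],[0.001,0,0],[0.001,0,0],[0.001,0,0],[0.0005,0,0],[0.0005,0,0],[0.0005,0,0],[0,0,0]],"twist":[0,0,0,0,0,0,0,0],"claw":[0,0,0,0,0,0,0,0]}'
python3 -m inch '{"travel":[[0.0005,0,0],[0.0005,0,0],[0,0,0]],"twist":[0,0,0],"claw":[0,0,0]}'

```

```text
t: 7.5
eef_pos: [499.9, -44.5, 93.8]
ee_rot: [-0.266, 1.571, 2.914]
wrist_force: [-0.0, -0.6, -0.4]
finger_gap: -0.1
t: 7.8
eef_pos: [499.9, -44.5, 92.8]
ee_rot: [-0.574, 1.571, 2.605]
wrist_force: [1.6, -0.5, -0.2]
finger_gap: -0.2
```

```bash
python3 -m inch '{"travel":[[0.0005,0,0],[0.0005,0,0],[0,0,0]],"twist":[0,0,0],"claw":[0,0,0]}'
python3 -m inch '{"travel":[[0.0005,0,0],[0.0005,0,0],[0,0,0]],"twist":[0,0,0],"claw":[0,0,0]}'

```

```text
t: 8.1
eef_pos: [500.0, -44.6, 92.0]
ee_rot: [0.045, 1.571, -3.059]
wrist_force: [-0.2, 0.2, 1.2]
finger_gap: -0.4
t: 8.4
eef_pos: [499.7, -44.5, 90.8]
ee_rot: [-0.037, 1.57, -3.141]
wrist_force: [-1.1, 0.2, 2.2]
finger_gap: 0.0
```

Strip 3 is giving way: it sits at 90.8 mm with only about 2 N. I'll press on to the stop.

```bash
python3 -m inch '{"travel":[[0.0005,0,0],[0.0005,0,0],[0,0,0]],"twist":[0,0,0],"claw":[0,0,0]}'
python3 -m inch '{"travel":[[0.0005,0,0],[0.0005,0,0],[0,0,0]],"twist":[0,0,0],"claw":[0,0,0]}'
python3 -m inch '{"travel":[[0.0005,0,0],[0.0005,0,0],[0,0,0]],"twist":[0,0,0],"claw":[0,0,0]}'

```

```text
t: 8.7
eef_pos: [499.8, -44.5, 89.7]
ee_rot: [-0.155, 1.57, 3.024]
wrist_force: [-0.8, 0.2, 1.6]
finger_gap: 0.2
t: 9.0
eef_pos: [499.9, -44.5, 89.1]
ee_rot: [-0.11, 1.57, 3.07]
wrist_force: [-2.2, -0.2, 3.9]
finger_gap: -0.0
t: 9.3
eef_pos: [499.9, -44.6, 89.0]
ee_rot: [-0.069, 1.57, 3.11]
wrist_force: [-6.1, 0.5, 9.6]
finger_gap: 0.2
```

Strip 3 sank 3 mm at about 2 N and then met the plate, so it's the bellied one. I'll hold it, then release gently.

```bash
python3 -m inch '{"travel":[[0,0,0],[0,0,0],[0,0,0],[0,0,0],[-0.001,0,0],[-0.001,0,0],[-0.001,0,0],[-0.001,0,0],[-0.001,0,0],[-0.002,0,0]],"twist":[0,0,0,0,0,0,0,0,0,0],"claw":[0,0,0,0,0,0,0,0,0,0]}'
python3 -m inch '{"travel":[[-0.02,0,0],[-0.03,0,0],[-0.03,0,0],[-0.02,0,0],[0,0,0],[0,0,0],[0,0,0]],"twist":[0,0,0,0,0,0,0],"claw":[0.064,0.064,0.064,0.064,0.064,0.064,0.064]}' 40
python3 - <<'E'
from h import *
snap('wrist','w2');go([586,-41,100],0.02)
E
```

```text
t: 10.3
eef_pos: [499.6, -44.4, 94.4]
ee_rot: [-0.336, 1.57, 2.843]
wrist_force: [-0.5, -0.4, -0.5]
finger_gap: -0.0
t: 11.0
eef_pos: [498.9, -44.2, 192.8]
ee_rot: [-0.328, 1.567, 2.851]
wrist_force: [-0.2, -0.1, -0.9]
finger_gap: 64.0
pos [498.82 -44.22 192.74] t 11.05 F [ 0.24 -0.76  0.2 ] gap 64.0
axes x [-0.0035  0.001  -1.    ] y [ 0.0376 -0.9993 -0.0012] z [-0.9993 -0.0376  0.0035]
yangle -87.84
d world [ 87.18   3.22 -92.74] d tool now [ 92.44   0.17 -87.56]
twist 1.01 d tool after [ 92.44  -1.37 -87.55] q6 1.2418859552744088
```

View pics/w2.png

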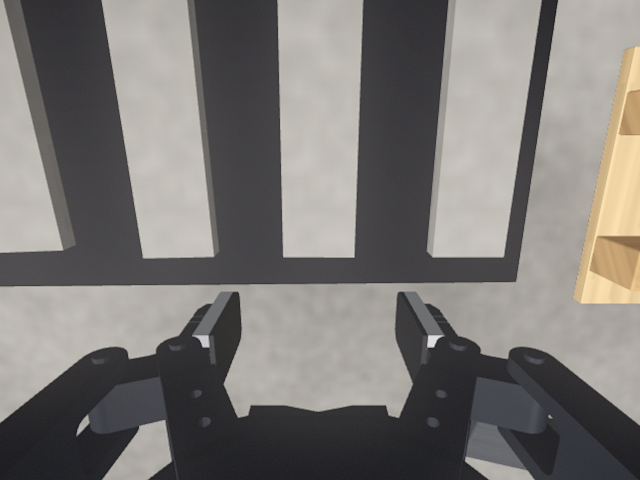

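The wrist view shows strip 3 with its near end at row 258, columns 283 to 355, and its edges running to columns of about 278 and 363 at row 0. I'll turn that into a position and yaw.

```bash
python3 - <<'E'
from h import *
w=load('w2'); g=cv2.cvtColor(w['pixels'],cv2.COLOR_RGB2GRAY)
L=[];Rr=[]
for r in range(20,250,10):
    b=(g[r]>110); c=320
    l=c
    while b[l]: l-=1
    q=c
    while b[q]: q+=1
    L.append(onz(w,(l+.5,r),84)[:2]);Rr.append(onz(w,(q-.5,r),84)[:2])
L=np.array(L);Rr=np.array(Rr)
for e in (L,Rr):
    p=np.polyfit(e[:,0],e[:,1],1); print('yaw',p[0],'y@586',np.polyval(p,586))
print(onz(w,(283,258),84),onz(w,(355,258),84))
t=arm.grab_frame('top'); 
E
```

```text
yaw 0.028902804863817397 y@586 -16.188971509315483
yaw 0.030555493645450068 y@586 -66.50961902549696
[485.72618098 -19.69549036  84.        ] [487.59996251 -70.16027829  84.        ]
```

```bash
python3 -m inch '{"travel":[[0,0,-0.02],[0,0.0002,-0.035],[0,0,-0.0327],[0.02,0,0],[0.03,0,0],[0.03,0,0],[0.008,0,0],[0.004,0,0],[0,0,0]],"twist":[0.4,0,0,0,0,0,0,0,0],"claw":[0.064,0.064,0.064,0.064,0.064,0.064,0.064,0.064,0.064]}'
python3 - <<'E'
from h import *
go([586.6,-41.4,78],0.03)
snap('wrist','w3')
E
```

```text
t: 12.0
eef_pos: [587.8, -42.0, 103.0]
ee_rot: [2.943, 1.571, -0.168]
wrist_force: [0.9, 0.2, 0.2]
finger_gap: 64.2
pos [587.85 -41.96 103.03] t 12.0 F [0.89 0.17 0.24] gap 64.2
axes x [ 1.e-04 -0.e+00 -1.e+00] y [ 0.0307 -0.9995  0.    ] z [-9.995e-01 -3.070e-02 -1.000e-04]
yangle -88.24
d world [ -1.25   0.56 -25.03] d tool now [25.03 -0.6   1.23]
twist 0.04 d tool after [25.03 -0.6   1.23] q6 1.2967892137629018
```

View pics/w3.png

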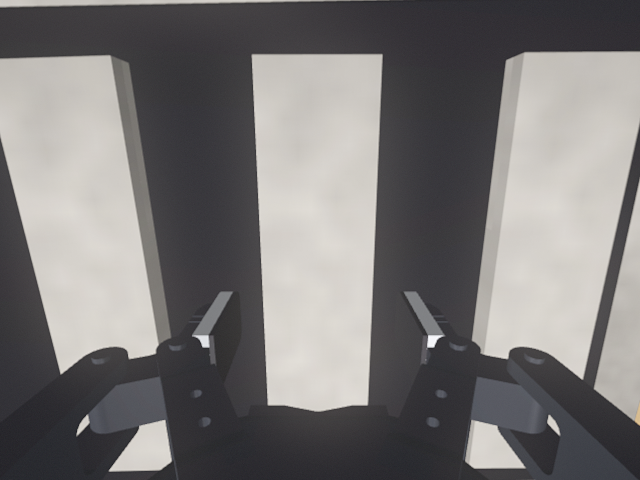

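Strip 3 (columns 253 to 382, centred at about 318) lies midway between the open fingers, which are near columns 220 and 420. Its far end is at row 54. I'll go down slowly.

```bash
python3 - <<'E'
from h import *
w=load('w3'); print(onz(w,(253,54),84),onz(w,(382,54),84))
E
python3 -m inch '{"travel":[[0.005,-0.0006,0.0012],[0.005,0,0],[0.004,0,0],[0.003,0,0],[0.002,0,0],[0.001,0,0],[0.001,0,0],[0.001,0,0],[0.001,0,0],[0,0,0]],"twist":[0,0,0,0,0,0,0,0,0,0],"claw":[0.064,0.064,0.064,0.064,0.064,0.064,0.064,0.064,0.064,0.064]}'
```

```text
[686.29220676 -13.89951599  84.        ] [687.75918355 -62.98816665  84.        ]
t: 13.05
eef_pos: [586.3, -41.3, 79.7]
ee_rot: [-0.414, 1.571, 2.759]
wrist_force: [-0.0, -0.6, -0.5]
finger_gap: 64.3
```

```bash
python3 -m inch '{"travel":[[0.001,0,0],[0.0005,0,0],[0,0,0],[0,0,0],[0,0,0],[0,0,0],[0,0,0],[0,0,0]],"twist":[0,0,0,0,0,0,0,0],"claw":[0.064,0.064,0.058,0.054,0.05,0.045,0.045,0.045]}' 60
```

```text
t: 13.85
eef_pos: [586.6, -41.5, 78.9]
ee_rot: [2.488, 1.57, -0.623]
wrist_force: [-0.8, -0.1, 3.6]
finger_gap: 48.5
```

```bash
python3 -m inch '{"travel":[[0,0,0],[-0.002,0,0],[-0.004,0,0],[-0.008,0,0],[-0.012,0,0],[-0.016,0,0],[0,0,0]],"twist":[0,0,0,0,0,0,0],"claw":[0.045,0.045,0.045,0.045,0.045,0.045,0.045]}'
python3 - <<'E'
from h import *
go([538.5,-361,120],0.038)
snap('wrist','w4'); snap('scene','s4')
E
```

```text
t: 14.55
eef_pos: [588.8, -41.8, 124.4]
ee_rot: [2.873, 1.564, -0.238]
wrist_force: [1.5, -1.1, -3.1]
finger_gap: 48.2
pos [588.77 -41.85 124.37] t 14.55 F [ 1.45 -1.13 -3.08] gap 48.2
axes x [ 0.007  -0.0017 -1.    ] y [ 0.0308 -0.9995  0.0019] z [-0.9995 -0.0308 -0.0069]
yangle -88.24
d world [ -50.27 -319.15   -4.37] d tool now [  4.56 317.44  60.11]
twist -0.41 d tool after [  4.56 317.    62.39] q6 1.2972110726809
```

View pics/s4.png

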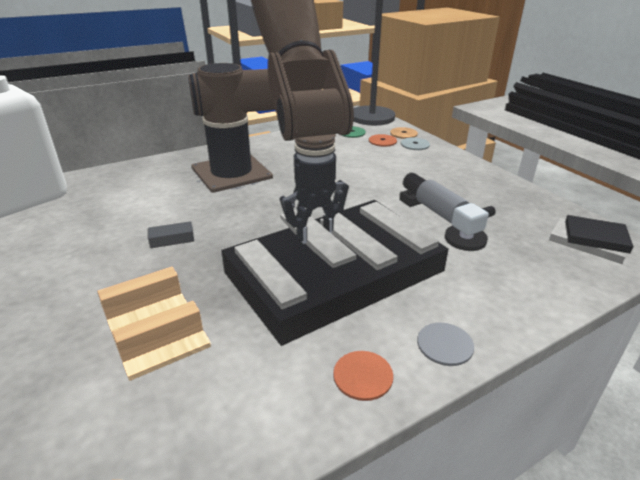

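The strip is held and lifted, and the wrist reads about 3 N. I'll raise it further and carry it over the stand.

```bash
python3 -m inch '{"travel":[[-0.015,0,0],[-0.02,0.005,0.001],[-0.005,0.015,0.003],[0,0.025,0.005],[0,0.032,0.006],[0,0.035,0.007],[0,0.035,0.007],[0,0.035,0.007],[0,0.035,0.007],[0,0.033,0.006]],"twist":[-0.2,-0.2,0,0,0,0,0,0,0,0],"claw":[0.045,0.045,0.045,0.045,0.045,0.045,0.045,0.045,0.045,0.045]}'
python3 -m inch '{"travel":[[0,0.028,0.006],[0,0.02,0.004],[0,0.012,0.002],[0,0.005,0.001],[0,0,0],[0,0,0]],"twist":[0,0,0,0,0,0],"claw":[0.045,0.045,0.045,0.045,0.045,0.045]}'
python3 - <<'E'
from h import *
go([538.5,-361,100],0.038)
snap('wrist','w5'); snap('top','t5'); snap('scene','s5')
E
```

```text
t: 15.65
eef_pos: [545.6, -295.3, 160.0]
ee_rot: [-0.1, 1.57, 3.078]
wrist_force: [0.7, -0.2, -2.8]
finger_gap: 48.1
t: 16.25
eef_pos: [536.5, -357.3, 160.1]
ee_rot: [-1.258, 1.57, 1.922]
wrist_force: [0.2, -0.6, -3.3]
finger_gap: 48.7
pos [ 536.49 -357.33  160.13] t 16.25 F [ 0.17 -0.62 -3.35] gap 48.7
axes x [-3.e-04  9.e-04 -1.e+00] y [ 3.870e-02 -9.993e-01 -9.000e-04] z [-9.993e-01 -3.870e-02  3.000e-04]
yangle -87.78
d world [  2.01  -3.67 -60.13] d tool now [60.13  3.8  -1.88]
twist 0.04 d tool after [60.13  3.79 -1.89] q6 0.7869653147681975
```

View pics/w5.png

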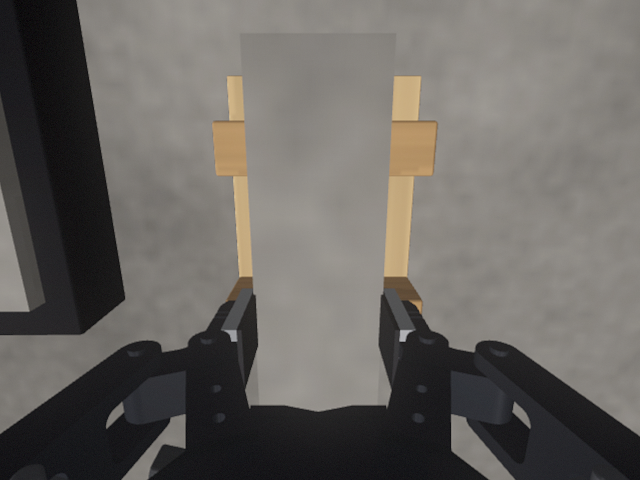

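View pics/s5.png

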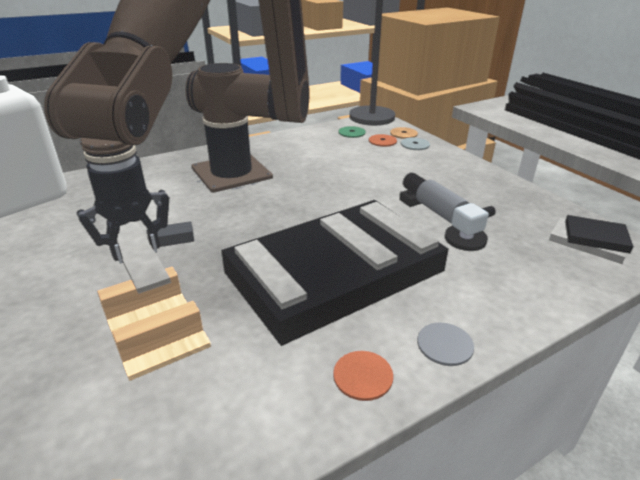

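The wrist view shows the strip (columns 241 to 396 at row 33) square over the stand. The far bearer spans columns 214 to 437, rows 121 to 176. I'll check the stand centre against this.

```bash
python3 - <<'E'
from h import *
w=load('w5')
P=[onz(w,p,60) for p in [(214,121),(437,121),(218,176),(434,176)]]
print(np.round(P,1), 'centre from bearer', (np.mean(P,0)-[60,60*.038,0]).round(1))
E
python3 -m inch '{"travel":[[0.01,0.0038,-0.0015],[0.02,0,0],[0.018,0,0],[0.01,0,0],[0.006,0,0],[0.003,0,0],[0.002,0,0],[0,0,0]],"twist":[0,0,0,0,0,0,0,0],"claw":[0.045,0.045,0.045,0.045,0.045,0.045,0.045,0.045]}'
```

```text
[[ 613.  -290.4   60. ]
 [ 618.1 -426.5   60. ]
 [ 579.8 -291.7   60. ]
 [ 585.  -428.8   60. ]] centre from bearer [ 539.  -361.6   60. ]
t: 17.2
eef_pos: [538.2, -362.5, 91.9]
ee_rot: [2.336, 1.57, -0.767]
wrist_force: [0.6, 0.1, -3.7]
finger_gap: 48.5
```

```bash
python3 -m inch '{"travel":[[0.002,0,0],[0.002,0,0],[0.002,0,0],[0.002,0,0],[0.002,0,0],[0.002,0,0],[0.002,0,0],[0.0015,0,0],[0.001,0,0],[0,0,0]],"twist":[0,0,0,0,0,0,0,0,0,0],"claw":[0.045,0.045,0.045,0.045,0.045,0.045,0.045,0.045,0.045,0.045]}'
python3 -m inch '{"travel":[[0.001,0,0],[0.001,0,0],[0.001,0,0],[0.001,0,0],[0,0,0]],"twist":[0,0,0,0,0],"claw":[0.045,0.045,0.045,0.045,0.045]}'
```

```text
t: 18.2
eef_pos: [537.8, -362.1, 74.6]
ee_rot: [-0.713, 1.57, 2.467]
wrist_force: [-0.3, -0.6, -2.2]
finger_gap: 48.5
t: 18.7
eef_pos: [537.8, -362.1, 70.6]
ee_rot: [-0.824, 1.57, 2.355]
wrist_force: [0.4, 0.6, -3.0]
finger_gap: 48.6
```

```bash
python3 -m inch '{"travel":[[0.0005,0,0],[0.0005,0,0],[0.0005,0,0],[0,0,0]],"twist":[0,0,0,0],"claw":[0.045,0.045,0.045,0.045]}'
python3 -m inch '{"travel":[[0.0005,0,0],[0.0005,0,0],[0,0,0]],"twist":[0,0,0],"claw":[0.045,0.045,0.045]}'
```

```text
t: 19.1
eef_pos: [537.9, -362.1, 69.2]
ee_rot: [-0.79, 1.571, 2.389]
wrist_force: [-0.5, -0.2, -2.8]
finger_gap: 48.4
t: 19.4
eef_pos: [537.9, -362.1, 68.2]
ee_rot: [-0.691, 1.571, 2.488]
wrist_force: [0.5, -0.2, -2.9]
finger_gap: 48.2
```

```bash
python3 -m inch '{"travel":[[0.0005,0,0],[0.0005,0,0],[0,0,0]],"twist":[0,0,0],"claw":[0.045,0.045,0.045]}'
python3 -m inch '{"travel":[[0.0005,0,0],[0,0,0]],"twist":[0,0],"claw":[0.045,0.045]}'
```

```text
t: 19.7
eef_pos: [538.0, -362.2, 68.0]
ee_rot: [0.161, 1.571, -2.943]
wrist_force: [-1.6, 0.8, 1.6]
finger_gap: 48.4
t: 19.9
eef_pos: [538.0, -362.2, 68.0]
ee_rot: [-0.238, 1.571, 2.942]
wrist_force: [-4.0, 2.6, 4.7]
finger_gap: 48.3
```

It's seated at z 68.0 and the load has been taken up. I'll open gently and retreat.

```bash
python3 -m inch '{"travel":[[-0.0005,0,0],[-0.0003,0,0],[0,0,0],[0,0,0],[0,0,0],[0,0,0],[0,0,0],[0,0,0]],"twist":[0,0,0,0,0,0,0,0],"claw":[0.045,0.0485,0.05,0.053,0.057,0.062,0.066,0.066]}' 20
python3 -m inch '{"travel":[[-0.002,0,0],[-0.005,0,0],[-0.01,0,0],[-0.02,0,0],[-0.03,0,0],[-0.03,0,0],[-0.02,0,0],[0,0,0],[0,0,0]],"twist":[0,0,0,0,0,0,0,0,0],"claw":[0.066,0.066,0.066,0.066,0.066,0.066,0.066,0.066,0.066]}'
python3 - <<'E'
from h import *
snap('wrist','w6'); snap('top','t6'); snap('scene','s6');print(arm.state()['wrist_force'])
E
```

```text
t: 20.7
eef_pos: [538.0, -362.3, 67.6]
ee_rot: [2.504, 1.571, -0.6]
wrist_force: [0.9, 0.9, 0.5]
finger_gap: 65.7
t: 21.6
eef_pos: [538.0, -362.2, 185.2]
ee_rot: [2.338, 1.57, -0.766]
wrist_force: [0.1, 0.2, -0.8]
finger_gap: 66.2
[-0.37436737 -0.12841805 -0.76536069]
```

View pics/w6.png

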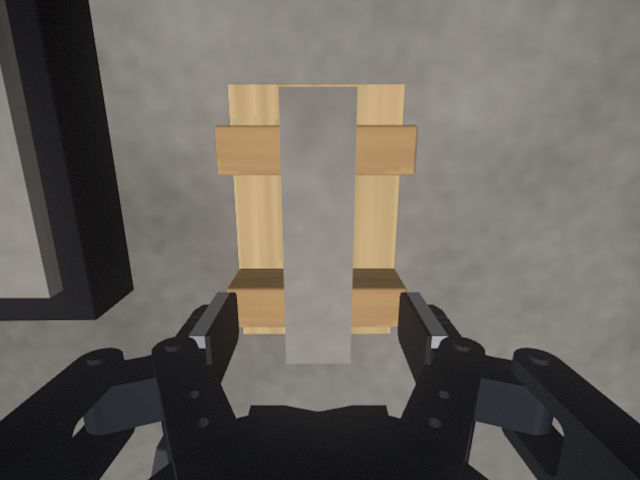

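View pics/s6.png

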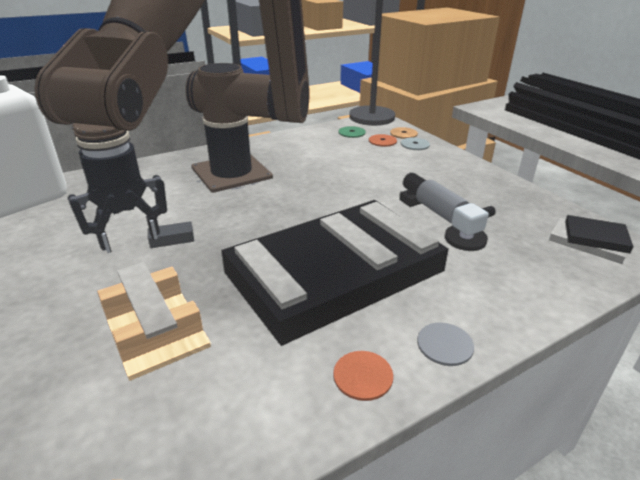

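View pics/t6.png

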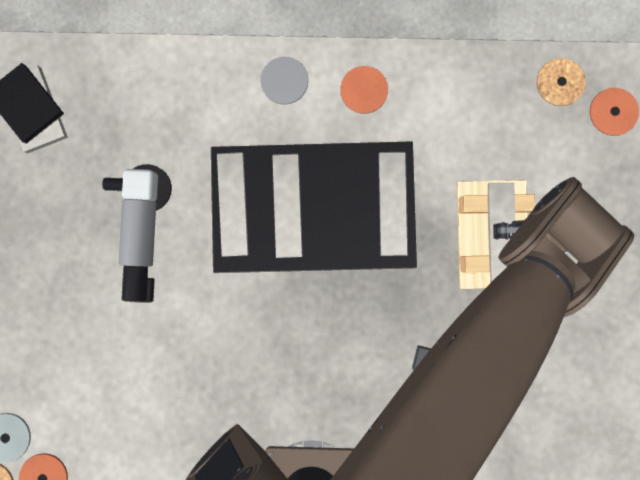

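The wrist view shows the strip resting across both bearers (corners about (280,87), (357,87), (286,363) and (351,363)). The top and scene views show the other three strips and the props unmoved. One numeric check, then I'll hand in.

```bash
python3 - <<'E'
from h import *
w=load('w6')
P=np.array([onz(w,p,74) for p in [(280,87),(357,87),(286,363),(351,363)]]); print(P.round(1))
c=P.mean(0); d=P[:2].mean(0)-P[2:].mean(0); print('strip',c.round(1),'yaw',np.arctan2(d[1],d[0]).round(3),'len',np.hypot(*d[:2]).round(1),'off',(c[:2]-[538.7,-361.3]).round(1))
t0=load('top0');t6=load('t6')
for t in (t0,t6):
    cs=strips(t,[(213,149),(411,144),(414,266),(214,270)]); cs.sort(key=lambda c:c[:,0,0].mean())
    print([np.round(cv2.minAreaRect(c)[0],1).tolist() for c in cs])
arm.sign_off()
E
```

```text
[[ 636.9 -334.6   74. ]
 [ 638.6 -382.7   74. ]
 [ 439.5 -341.    74. ]
 [ 441.4 -391.    74. ]]
strip [ 539.1 -362.3   74. ] yaw 0.037 len 197.4 off [ 0.4 -1. ]
[[231.8, 204.3], [286.7, 205.5], [339.0, 205.0], [392.5, 204.0]]
[[231.9, 204.3], [286.8, 205.5], [392.7, 203.6]]
the job is handed in; nothing more can be done
```

The bellied strip was the third from the left. It now lies across both bearers of the reject stand, and the job is handed in at about 22 s of the 64 s allowed.

- **Finding it:** I pressed strip 4 first. It gave no measurable sink under 10 N, so it was sound. Strip 3 sank 3 mm under about 2 N and then met the plate. I held it rocked for about half a second at 10 N or less. Strips 1 and 2 were never touched.
- **Placing it:** I gripped strip 3 at its middle and laid it on the bearers in steps of 0.5 mm. It met them at less than 5 N.
- **Last checks:** By the wrist camera, the strip's middle is within about 1 mm of the stand's middle and square to the bearers within about 0.002 rad. The other three strips are within 0.4 pixel (under 1 mm) of where they started. The polisher and pads look unmoved. In the last top view the arm hid most of the rubbing block, but it shows unmoved in the scene view. The gripper is about 100 mm clear and touching nothing.
- **One disagreement:** Heights measured from the top and scene cameras came out 3 to 6 mm below those given. The touch-downs agreed with the given heights, so I worked from those.

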